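# Hook the stray key out of the feed guide

### The job

A flat rectangular brass key is trapped in one of the two narrow channels of the aluminium feed guide. Take the hooked pick (not the straight scriber) by its handle, reach its hook into the channel behind the key and drag the key out through the open front until all of it lies flat on the bench just in front of the guide, without touching the key with the gripper. Then set the pick down flat on the bench and let go; leave the slimmer round dowel where it is in the other channel.

Things in the scene. Friction and masses are not known exactly. Their poses are not given: they have to be found in the camera images.
- guide: Fixed aluminium block, 144 (x) x 108 (y) x 49 mm high, two channels open on top and in front, closed at the far end. Origin: at bench level in the open front face, midway between the channels; x runs into the channels, away from the robot; z up. Channels 30 mm wide, 130 long, centred at y = +27 and -27 mm; floor 4 mm above the bench (a step down at the front), walls up to 49 mm.
- pick_grip (a point): Hooked pick, about 140 g: centre of its black handle, 80 (x) x 24 (y) x 30 mm high, lying on the bench. x points to the hook, z up. A 7 mm steel shank, 8 mm above this point, runs ahead to a blade pointing straight down, 6 mm thick (x), 12 wide; blade middle 140 mm ahead of this point, lower edge 13.5 mm below it. A straight scriber with the same handle but no blade lies elsewhere.
- key_center (a point): Centre of the brass key, a flat rectangular bar 40 (x) x 22 (y) x 12 mm high, about 85 g, loose, lying flat and lengthwise on the floor of one of the two channels, its centre 26 to 45 mm inside the front face. Behind it that channel is empty for 60 mm or more.
- dowel_center (a point): Centre of the round brass dowel, 11 mm in diameter, 50 mm long, lying lengthwise in the other channel. To be left alone.
Things that resemble listed ones, but are neither listed nor needed, are in the scene too. What is shaped like the part that bears pick_grip but purple is not meant.

How it is judged:
On the way, in this order (a step that is already met when the one before it is completed fails the run):
1. the pick is lifted off the bench (height (world z) of pick_grip above 0.035 m), for 0.1 s.
2. the pick bears on the key, which is still in its channel (contact force between pick and key above 0.05 N and x of key_center in the frame of guide above 0 m).
3. the key is wholly out in front of the guide (x of key_center in the frame of guide below -0.021 m), for 0.1 s.
At the end, for the whole second after the job is handed in: The key lies flat (within 10 degrees) and still on the bench, its centre 21 to 160 mm in front of the guide's front face and within 90 mm of its middle line; the pick lies flat (within 10 degrees) and still on the bench, handle centre below 25 mm. The dowel is within 15 mm of its start (x of key_center in the frame of guide between -0.16 and -0.021 m and y of key_center in the frame of guide between -0.09 and 0.09 m and height (world z) of key_center below 0.011 m and angle between each of key_center, pick_grip's own z axis and vertical below 0.17 rad and linear speed of each of key, pick below 0.01 m/s and height (world z) of pick_grip below 0.025 m and distance of dowel_center from where it was at the start of the episode below 0.015 m); the robot touches nothing.
It fails at once if the gripper's fingers touch the key (contact force between the fingers and key above 0.5 N).
It fails at once if the arm touches the key (contact force between the arm and key above 0.5 N).
It fails at once if the dowel is moved more than 15 mm (distance of dowel_center from where it was at the start of the episode above 0.015 m).
It also fails if it takes over 42 s, if anything falls off the work surface, if the arm or the gripper's body presses on something with over 40 N, if the wrist force passes 120 N, or if a joint passes its speed limit or range.

### The arm

A 7-joint arm with a two-finger parallel gripper is mounted at the origin on the work surface. World frame = base frame: x ahead of the robot, y to its left, z up, the work surface at z = 0. Lengths are in m, angles in rad, forces in N, time in s.
With the tool pointing down it reaches from about 0.425 to 0.925 m from the base axis. Payload 6.8 kg.
Tool frame: the origin (TCP) lies between the finger pads; the fingertips stand 17 mm ahead of it and the grasp point (between the pads) lies 2 mm behind it; z points along the fingers, x is the direction in which the jaws open and shut, and the axes are right-handed (so a half turn about z gives the same grasp; the last joint's range is limited). The gripper opens to 85 mm and grips with 20 to 120 N. Pads are 22 mm wide; open, the fingers measure 114 mm over their backs; the gripper's body (76 mm by 85 mm) begins 54 mm behind the grasp point. The pads swing forward as they close: fully open they stand 13 mm farther back than shut.
Start: joints at [1.223, 0.477, 0.022, 1.555, -0.011, 1.109, -0.083], TCP at [0.16, -0.656, 0.248] pointing down, gripper open.
Joint ranges: [-2.96, 2.96], [-0.34, 2.1], [-1.41, 1.46], [0.24, 2.44], [-1.37, 4.51], [0.17, 1.92], [-2.96, 2.96]. Speed limits (rad/s): [2.39, 2.39, 3.14, 3.14, 3.14, 3.14, 3.14].

### API

Orientations are given as a unit quaternion [w, x, y, z].
In Python, from station import readout, read_camera, get_calibration, bot, models gives the robot as it stands.
- The arm moves only by the tool carry_out, never from a script. Its argument "deltas" is a list of rows, each a list of 2 entries, a list of its own where there are three numbers: the shift along the tool's x, y, z in cm, then the turn about the tool's z in degrees. A call has 1 to 10 rows; each row is the pose to reach, as a shift and turn from the pose measured when the call began, along the tool's axes at that moment; what a row does not reach only later rows make up. A row lasts 1/8 s, in which the tool goes at most 62.5 mm and 10.7 degrees, less where a joint would pass 70% of its speed; a pose out of reach is approached as far as the arm can. A call with a gripper value outside its range is refused whole. "hand" is the opening, from 0 (shut) to 1 (fully open), set as the call begins (left out, the last holds). The fingers move at their own pace and stop on an object; "newtons" is the grip in N (left out, the last holds). Time passes only in rows, so rows that repeat a pose let the fingers close. It gives the time, the measured TCP pose, the force and the opening at its end, in the units of the state.
- readout.get_obs(): the state, without advancing time (a new reading comes with each control period).
- read_camera(name): name is "scene" or "side" or "wrist"; returns the picture (420x560x3 uint8, red, green, blue); there is no depth.
- get_calibration(name): a dict with "fov_y" (degrees; the focal length in pixels is half the picture's height over the tangent of half this angle, whatever the lens; pixels are square), "cx", "cy" (the principal point, pixels), "world_from_camera" (4x4, takes a point from camera to world coordinates). Camera axes: x right, y down, z forward; pixel columns grow to the right and rows downward; lengths in m; the calibration is good to about 2 mm. A picture is of the moment at which its call begins: read the wrist's pose just before it. get_calibration takes no time and is no camera call; for the wrist camera it gives the pose at the moment of the call.
- bot.hand_in(): hands the job in, once; it reports no verdict.
Trained networks look in the newest picture that a camera, given by its name, has taken for a name from the list of things; names that differ only in an ending like _2 or _b are one class to them, and where a whole thing is asked for, a point or a joint stands for the part that bears it (a point fixed in the world has none). Each returns a list of dicts, best first, with "score" (0 to 1); they miss things now and then, are a little off and sometimes report something else, mostly with a low value. They report only what shows in the picture. A call takes as long as a camera call. They do not tell look-alikes from the thing itself.
- models.spot_in(query, camera): "centre" ([row, column] in pixels, amid what is visible of it).
The state is a dict: "t": time; "q": joint angles; "joint_vel": joint speeds; "joint_torque": joint torques, N m; "eef_pos": TCP position; "tool_rot": TCP orientation; "contact_force": force on the tool from outside, world axes, zero at the start; "torque": the same for the moment, N m; "gripper_width": opening from 0.0 (shut) to 1.0 (fully open).
Only numpy, scipy, OpenCV 4.12 (cv2) and the standard library are available. Lean on these libraries where they do the work, as an engineer would, in place of code of your own. Each camera call takes 0.05 s, during which the arm holds its last target. There are 200 camera calls.

## Working session

There is one attempt and no reset: what is moved stays moved. The work goes in short steps, Python scripts to look and compute and a tool call to move; the robot and the scene stay as the last step left them, time stands still between calls to the robot, and variables do not carry over. Pictures are saved under pics/ and viewed, about 8 in all and at most 12, crops included, and the job is handed in when it is done.

Besides the shell and the picture viewer there is one more tool, called after "Request:" as name([rows], argument=value, ...), one row to a line, values as JSON. carry_out: Moves the arm, as the interface text tells. Its arguments: {"type":"object","properties":{"deltas":{"type":"array"},"hand":{"type":"number"},"newtons":{"type":"number"}},"required":["deltas"]}

```bash
mkdir -p pics; ls; cat > h.py <<'E'
import numpy as np, cv2, json
from station import readout, read_camera, get_calibration, bot, models
def snap(cam,name):
    im=read_camera(cam); cv2.imwrite(f'pics/{name}.png',im[:,:,::-1]); return im
def ray(cam,r,c,cal=None):
    k=cal or get_calibration(cam); T=np.array(k['world_from_camera']); f=210/np.tan(np.radians(k['fov_y'])/2)
    d=T[:3,:3]@np.array([(c-k['cx'])/f,(r-k['cy'])/f,1]); return T[:3,3],d
def onz(cam,r,c,z,cal=None):
    o,d=ray(cam,r,c,cal); return o+d*(z-o[2])/d[2]
def proj(cam,P,cal=None):
    k=cal or get_calibration(cam); T=np.linalg.inv(np.array(k['world_from_camera'])); f=210/np.tan(np.radians(k['fov_y'])/2)
    p=T[:3,:3]@np.array(P)+T[:3,3]; return (f*p[1]/p[2]+k['cy'],f*p[0]/p[2]+k['cx'])
E
python3 - <<'E'
from h import *
a=snap('scene','scene0'); 
for q in ['guide','pick_grip','key_center','dowel_center']:
    for d in models.spot_in(q,'scene'): print('scene',q,np.round(d['centre']),round(d['score'],2),onz('scene',*d['centre'],0.015).round(3))
b=snap('side','side0')
for q in ['guide','pick_grip','key_center','dowel_center']:
    for d in models.spot_in(q,'side'): print('side',q,np.round(d['centre']),round(d['score'],2),onz('side',*d['centre'],0.015).round(3))
for c in ['scene','side','wrist']:
    k=get_calibration(c); print(c,k['fov_y'],np.array(k['world_from_camera']).round(2).tolist(), {x:k[x] for x in k if x not in('world_from_camera',)})
o=readout.get_obs(); print(o)
E
```

```text
pics
scene guide [334. 254.] 0.87 [0.662 0.068 0.015]
scene pick_grip [148. 289.] 0.96 [ 0.302 -0.097  0.015]
scene pick_grip [178. 188.] 0.87 [ 0.477 -0.219  0.015]
scene key_center [315. 280.] 0.8 [0.616 0.084 0.015]
scene dowel_center [302. 251.] 0.46 [0.623 0.035 0.015]
side pick_grip [251. 404.] 0.77 [ 0.306 -0.085  0.015]
side pick_grip [172. 364.] 0.74 [ 0.47  -0.232  0.015]
scene 53.23832230463794 [[-0.54, 0.68, -0.5, 0.83], [0.84, 0.43, -0.33, 0.24], [-0.01, -0.6, -0.8, 0.62], [0.0, 0.0, 0.0, 1.0]] {'fov_y': 53.23832230463794, 'cx': 283.52811472762073, 'cy': 215.62735820510866}
side 54.62195363410244 [[-0.76, -0.44, 0.47, 0.18], [-0.64, 0.49, -0.58, 0.4], [0.02, -0.75, -0.66, 0.5], [0.0, 0.0, 0.0, 1.0]] {'fov_y': 54.62195363410244, 'cx': 275.2161746180206, 'cy': 208.9886780446054}
wrist 65.3354288489564 [[0.24, -0.93, -0.29, 0.23], [-0.97, -0.23, -0.07, -0.64], [-0.0, 0.29, -0.96, 0.37], [0.0, 0.0, 0.0, 1.0]] {'fov_y': 65.3354288489564, 'cx': 278.1297178123166, 'cy': 209.53133683943386}
{'t': 0.5, 'q': array([ 1.22291289,  0.47700201,  0.02239167,  1.55543778, -0.01151629,
        1.10933374, -0.0831141 ]), 'joint_vel': array([ 5.69383005e-04, -1.01562213e-03,  2.52690712e-03, -1.46468112e-04,
       -1.15316758e-04, -7.26003549e-04, -1.72466922e-05]), 'joint_torque': array([-1.08554181e-03, -5.95806491e+01,  1.60461467e+00, -2.81290501e+01,
        1.23657589e-02,  2.61305722e-03,  3.14197905e-06]), 'eef_pos': array([ 0.16031676, -0.65567056,  0.24829041]), 'tool_rot': array([-2.76156724e-05,  7.86593237e-01, -6.17471521e-01, -1.31512309e-05]), 'contact_force': array([-0.02247802, -0.32289903, -0.42226886]), 'torque': array([ 0.00279537,  0.01473835, -0.01507685]), 'gripper_width': 1.0020262316121797}
```

```bash
python3 - <<'E'
import cv2,numpy as np
a=cv2.imread('pics/scene0.png');b=cv2.imread('pics/side0.png')
cv2.imwrite('pics/sc.png',a[60:420,80:480].repeat(1,0) if 0 else cv2.resize(a,(784,588),interpolation=cv2.INTER_CUBIC))
cv2.imwrite('pics/sd.png',cv2.resize(b,(784,588),interpolation=cv2.INTER_CUBIC))
E
```

```text
(no output)
```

View pics/sc.png

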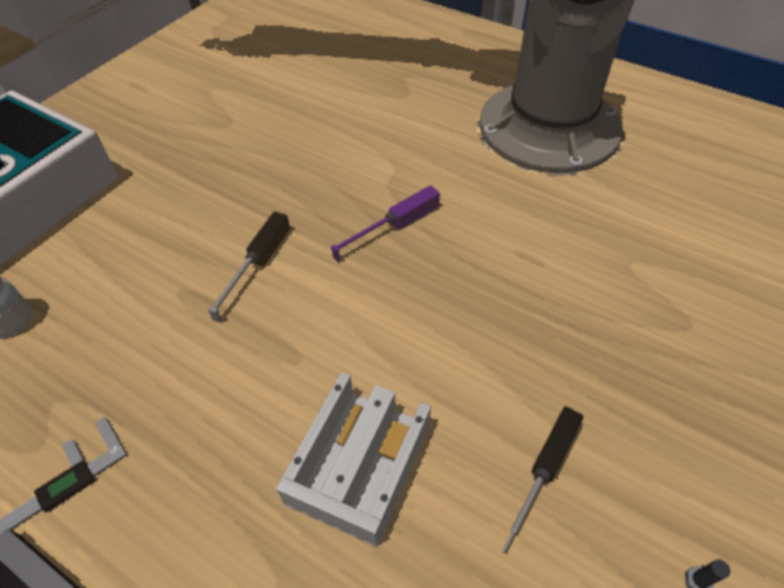

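View pics/sd.png

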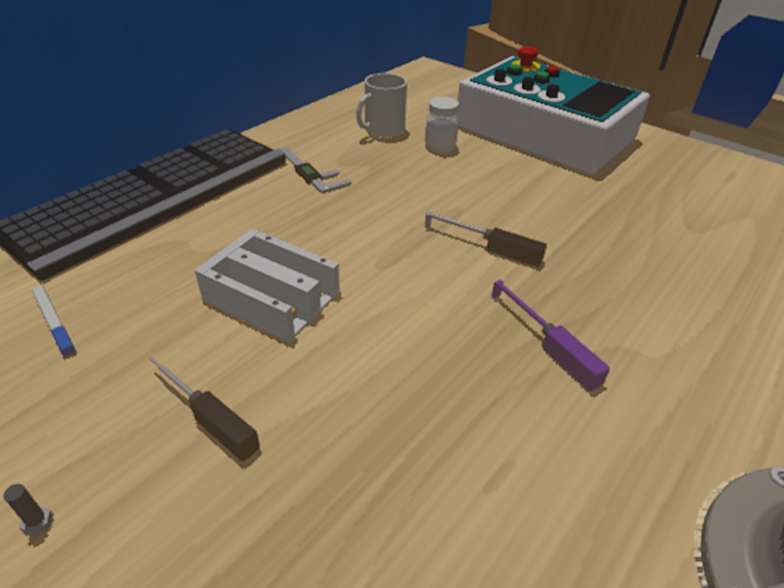

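The candidates for the pick, in 560x420 scene pixels [row, col], are:
- Black hooked tool at [178,188], which has a blade at its tip near [223,154].
- Purple hooked tool at [148,289], which is the decoy.
- Black straight scriber at [318,400], which has no blade.

I choose the black hooked one at [178,188]. The key is the wide bar in the +y channel [315,280], and the dowel is in the -y channel [302,251]. Next I move to a view above both.

Request:
carry_out([
  [[-45, -50, -5], 0],
  [[-45, -50, -5], 0],
  [[-45, -50, -5], 0],
  [[-45, -50, -5], 0],
  [[-45, -50, -5], 0],
  [[-45, -50, -5], 0],
  [[-45, -50, -5], 0],
  [[-45, -50, -5], 0],
  [[-45, -50, -5], 0],
  [[-45, -50, -5], 0],
])

```text
t: 1.75
eef_pos: [0.5123, -0.139, 0.2952]
tool_rot: [-0.0, 0.786, -0.618, 0.0]
contact_force: [0.5, 0.3, 0.2]
gripper_width: 0.999
```

Request:
carry_out([
  [[0, 0, 0], 0],
  [[0, 0, 0], 0],
])

```text
t: 2.0
eef_pos: [0.512, -0.1394, 0.2951]
tool_rot: [0.0, 0.787, -0.617, 0.0]
contact_force: [-0.7, -0.9, 0.5]
gripper_width: 1.001
```

```bash
python3 - <<'E'
from h import *
o=readout.get_obs(); print(o['t'],o['eef_pos'],o['tool_rot'],o['q'].round(2))
a=snap('wrist','w1'); k=get_calibration('wrist'); json.dump({x:np.array(k[x]).tolist() for x in k},open('w1.json','w'))
for q in ['guide','pick_grip','key_center','dowel_center']:
    for d in models.spot_in(q,'wrist'): print(q,np.round(d['centre']),round(d['score'],2),onz('wrist',*d['centre'],0.015,k).round(3))
cv2.imwrite('pics/w1b.png',cv2.resize(a[:,:,::-1],(784,588),interpolation=cv2.INTER_CUBIC))
E
```

```text
2.0 [ 0.51200717 -0.13941269  0.2951254 ] [ 2.13261955e-04  7.86576803e-01 -6.17492236e-01  4.74988642e-04] [ 0.43  0.22 -0.32  1.83  0.08  1.11 -1.26]
guide [ 38. 122.] 0.69 [0.617 0.063 0.015]
pick_grip [299. 212.] 0.78 [ 0.312 -0.093  0.015]
pick_grip [210. 333.] 0.55 [ 0.479 -0.223  0.015]
key_center [33. 99.] 0.61 [0.615 0.089 0.015]
dowel_center [ 38. 152.] 0.57 [0.625 0.03  0.015]
```

View pics/w1b.png

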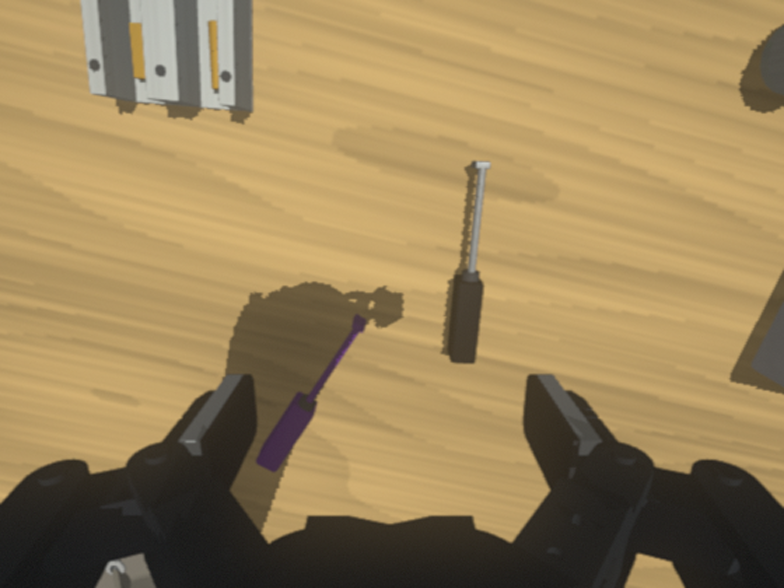

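The wrist view shows the black handle at about (465,318) in the 784-wide picture. Its blade is visible at (481,165), so this is the hooked pick. The guide is at top left. I'll make a close crop of the pick and the guide for precise corners.

```bash
python3 - <<'E'
import cv2,numpy as np
w=cv2.imread('pics/w1.png');s=cv2.imread('pics/scene0.png')
A=cv2.resize(w[105:270,305:365],None,fx=3.6,fy=3.6,interpolation=cv2.INTER_CUBIC)  # 216x594
B=cv2.resize(s[255:395,190:320],None,fx=4.2,fy=4.2,interpolation=cv2.INTER_CUBIC)  # 546x588
o=np.zeros((600,780,3),np.uint8); o[:A.shape[0],:A.shape[1]]=A; o[:B.shape[0],220:220+B.shape[1]]=B
cv2.imwrite('pics/crop.png',o)
E
```

```text
(no output)
```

View pics/crop.png

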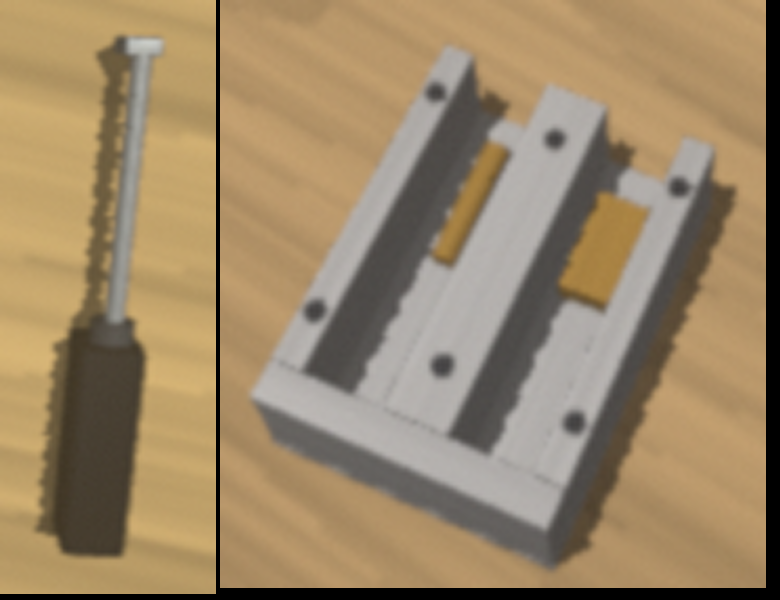

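```bash
cat > fit.py <<'E'
from h import *
from scipy.optimize import least_squares
def fit(cam,cal,pts,x0):
    def T(p,P):
        c,s=np.cos(p[2]),np.sin(p[2]); P=np.array(P); return [p[0]+c*P[0]-s*P[1],p[1]+s*P[0]+c*P[1],P[2]]
    def res(p):
        r=[]
        for P,(row,col) in pts: a=proj(cam,T(p,P),cal); r+=[a[0]-row,a[1]-col]
        return np.array(r)
    s=least_squares(res,x0); return s.x,res(s.x).reshape(-1,2)
E
python3 - <<'E'
from fit import *
B=lambda u,v:(255+(v+.5)/4.2-.5,190+(u-220+.5)/4.2-.5)
A=lambda u,v:(105+(v+.5)/3.6-.5,305+(u+.5)/3.6-.5)
g=[((0,-.054,.049),B(449,45)),((0,-.042,.049),B(475,60)),((0,-.012,.049),B(548,86)),((0,.012,.049),B(606,106)),((0,.042,.049),B(684,138)),((0,.054,.049),B(714,148)),((.144,-.054,.049),B(253,396)),((.144,.054,.049),B(551,528))]
ks=get_calibration('scene')
p,r=fit('scene',ks,g,[.6,.06,0]); print('guide',p,np.degrees(p[2]),r.round(1).tolist())
c,s=np.cos(p[2]),np.sin(p[2])
for n,uv in dict(fl=(602,193),fr=(650,208),rl=(560,285),rr=(607,298)).items():
    w=onz('scene',*B(*uv),.016,ks)[:2]-p[:2]; print(n,'guide frame',(w[0]*c+w[1]*s).round(4),(-s*w[0]+c*w[1]).round(4))
kw=json.load(open('w1.json'))
# check guide in wrist pic: front top corners
for P in [(0,-.054,.049),(0,.054,.049)]:
    print('wrist px(784)',np.array(proj('wrist',[p[0]+c*P[0]-s*P[1],p[1]+s*P[0]+c*P[1],P[2]],kw))[::-1]*1.4)
h=[((.14,0,.0265),A(141,45)),((.04,0,.0265),A(114,322)),((.04,-.012,.030),A(143,346)),((-.04,-.012,.030),A(125,553)),((-.04,.012,.030),A(61,550))]
q,r=fit('wrist',kw,h,[.477,-.22,0]); print('pick',q,np.degrees(q[2]),r.round(1).tolist())
o=readout.get_obs(); 
from scipy.spatial.transform import Rotation as R
M=R.from_quat(o['tool_rot'],scalar_first=True).as_matrix(); print(M.round(3)); d=np.array([q[0],q[1],.023])-o['eef_pos']; print('delta tool cm',M.T@d*100,'jaw yaw deg',np.degrees(np.arctan2(M[1,0],M[0,0])))
E
```

```text
guide [0.58096549 0.05279441 0.164994  ] 9.453460116327419 [[0.0, -0.7], [-0.9, -0.0], [-0.5, 0.1], [0.1, 0.6], [-0.6, 0.3], [-0.2, 0.6], [0.6, -0.6], [0.9, -0.2]]
fl guide frame 0.0182 0.0166
fr guide frame 0.0168 0.0354
rl guide frame 0.057 0.0169
rr guide frame 0.0549 0.0345
wrist px(784) [231.78248989 104.4350987 ]
wrist px(784) [86.54519717 93.20991884]
pick [ 0.45829457 -0.22614204  0.19384681] 11.106604298881868 [[-2.4, -0.1], [4.1, -0.8], [-1.4, 1.3], [0.0, -0.0], [0.1, -0.5]]
[[ 0.235 -0.972  0.001]
 [-0.972 -0.235 -0.001]
 [ 0.001 -0.    -1.   ]]
delta tool cm [ 7.04941167  7.19913506 27.21766399] jaw yaw deg -76.43237302266189
```

Request:
carry_out([
  [[4, 4, 5], 2.5],
  [[7.0, 7.2, 10], 2.5],
  [[7.0, 7.2, 15], 2.5],
  [[7.0, 7.2, 20], 2.5],
  [[7.0, 7.2, 23], 2.5],
  [[7.0, 7.2, 25], 2.5],
  [[7.0, 7.2, 26.5], 2.5],
  [[7.0, 7.2, 27.3], 2.5],
  [[7.0, 7.2, 27.3], 2.5],
], hand=0.7, newtons=70)

```text
t: 3.38
eef_pos: [0.4581, -0.2258, 0.0221]
tool_rot: [0.0, 0.772, -0.636, 0.0]
contact_force: [0.1, 0.4, -0.2]
gripper_width: 0.702
```

Request:
carry_out([
  [[0, 0, 0], 0],
  [[0, 0, 0], 0],
  [[0, 0, 0], 0],
  [[0, 0, 0], 0],
  [[0, 0, 0], 0],
  [[0, 0, 0], 0],
], hand=0.0)

```text
t: 4.12
eef_pos: [0.4587, -0.2261, 0.023]
tool_rot: [0.0, 0.772, -0.636, 0.001]
contact_force: [-1.7, 0.2, 6.7]
gripper_width: 0.267
```

Request:
carry_out([
  [[0, 0, -1], 0],
  [[0, 0, -4], 0],
  [[0, 0, -8], 0],
  [[0, 0, -10], 0],
  [[0, 0, -10], 0],
])

```text
t: 4.75
eef_pos: [0.4594, -0.2264, 0.1248]
tool_rot: [-0.0, 0.772, -0.636, 0.003]
contact_force: [0.1, -0.1, -1.9]
gripper_width: 0.268
```

```bash
python3 - <<'E'
from h import *
o=readout.get_obs(); print(o['t'],o['eef_pos'],o['tool_rot'],o['contact_force'],o['gripper_width'])
kw=get_calibration('wrist'); json.dump({x:np.array(kw[x]).tolist() for x in kw},open('w2.json','w'))
w=snap('wrist','w2'); b=snap('side','side2')
for c,k in (('wrist',kw),('side',None)):
    for d in models.spot_in('pick_grip',c): print(c,np.round(d['centre']),round(d['score'],2))
W=w[:,:,::-1][0:300,160:400]; S=b[:,:,::-1][30:240,270:470]
W=cv2.resize(W,None,fx=1.9,fy=1.9,interpolation=cv2.INTER_CUBIC); S=cv2.resize(S,None,fx=1.65,fy=1.65,interpolation=cv2.INTER_CUBIC)
out=np.zeros((600,800,3),np.uint8); out[:W.shape[0],:W.shape[1]]=W; out[:S.shape[0],460:460+S.shape[1]]=S; cv2.imwrite('pics/c2.png',out)
E
```

```text
4.75 [ 0.45944148 -0.22640706  0.1248459 ] [-3.90483525e-04  7.71825039e-01 -6.35827955e-01  2.96122009e-03] [ 0.1036404  -0.11276125 -1.91092958] 0.26804645641708413
wrist [244. 276.] 0.88
wrist [312. 111.] 0.8
side [249. 403.] 0.92
side [128. 363.] 0.72
```

View pics/c2.png

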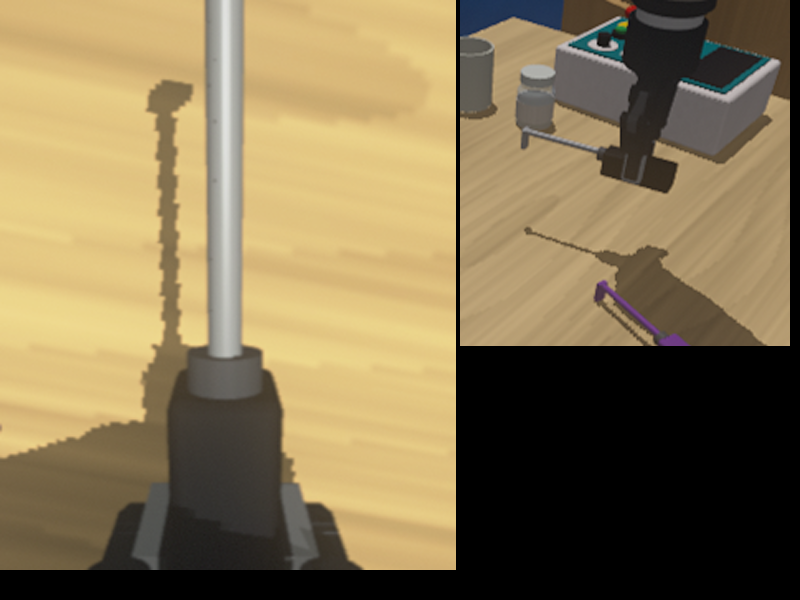

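The pick is gripped and level, and the blade shows in the side crop at (526,137). I'll measure the blade against the TCP using the side and scene pictures.

```bash
python3 - <<'E'
from h import *
from scipy.spatial.transform import Rotation as R
o=readout.get_obs(); M=R.from_quat(o['tool_rot'],scalar_first=True).as_matrix(); t=o['eef_pos']
ax=-M[:,1]; n=M[:,0]; print('pick axis yaw',np.degrees(np.arctan2(ax[1],ax[0])),ax.round(3))
def hit(cam,r,c):
    O,d=ray(cam,r,c); s=n@(t-O)/(n@d); P=O+s*d; return (P-t)@ax*1000,(P-t)[2]*1000
f=lambda u,v:(30+(v+.5)/1.65-.5,270+(u-460+.5)/1.65-.5)
for nm,uv in dict(btop=(527,131),bbot=(524,146),shank_at_ferrule=(597,151),ferrule_top=(604,149)).items(): print(nm,np.round(hit('side',*f(*uv)),1))
# predicted pixel of blade lower-edge in scene for lookup
a=snap('scene','scene2')
P=t+ax*.14; r,c=map(int,proj('scene',P)); print(r,c)
cr=a[:,:,::-1][r-50:r+50,c-60:c+60+0]; json.dump([r-50,c-60],open('off.json','w'))
cv2.imwrite('pics/c3.png',cv2.resize(cr,None,fx=6,fy=6,interpolation=cv2.INTER_CUBIC))
E
```

```text
pick axis yaw 11.053725303234174 [ 0.981  0.192 -0.   ]
btop [136.7   2.6]
bbot [139.  -17.8]
shank_at_ferrule [48.6  1.7]
ferrule_top [40.9  6.4]
185 135
```

View pics/c3.png

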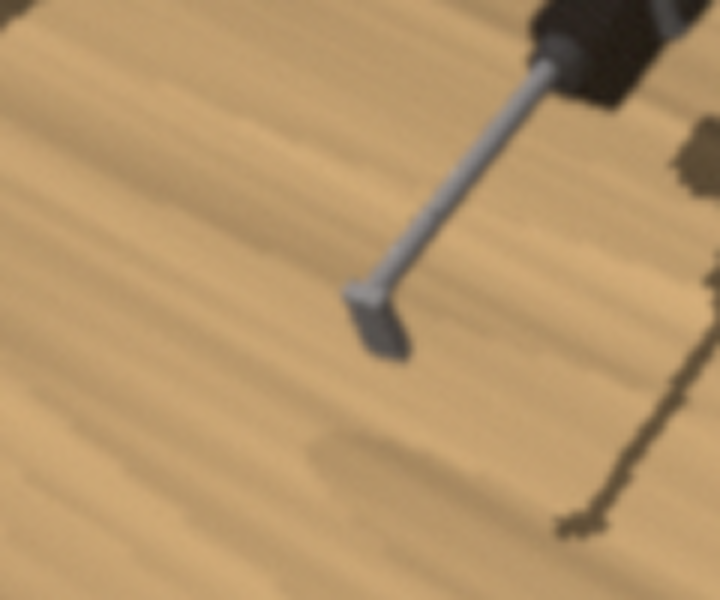

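```bash
python3 - <<'E'
from h import *
from scipy.spatial.transform import Rotation as R
o=readout.get_obs(); M=R.from_quat(o['tool_rot'],scalar_first=True).as_matrix(); t=o['eef_pos']; ax=-M[:,1]; n=M[:,0]
r0,c0=json.load(open('off.json'))
def hit(u,v):
    O,d=ray('scene',r0+(v+.5)/6-.5,c0+(u+.5)/6-.5); s=n@(t-O)/(n@d); P=O+s*d; return np.round(((P-t)@ax*1000,(P-t)[2]*1000),1)
for nm,uv in dict(btop=(367,290),bbot=(395,358),ferr=(548,65)).items(): print(nm,hit(*uv))
# plan: guide frame -> TCP targets
g=[.58097,.05279,.16499]; c,s=np.cos(g[2]),np.sin(g[2])
G=lambda x,y:np.array([g[0]+c*x-s*y,g[1]+s*x+c*y])
L=.139
for nm,bx in dict(insert=.076,drag=-.022).items():
    tc=G(bx-L,.027); d=np.r_[tc,t[2]]-t; print(nm,'TCP',tc.round(4),'r',np.hypot(*tc).round(3),'tool delta cm',(M.T@d*100).round(2))
print('turn about tool z deg',np.degrees(np.arctan2(ax[1],ax[0])-g[2]), o['t'])
E
```

```text
btop [136.8   4. ]
bbot [137.6 -23.1]
ferr [46.3  3.3]
insert TCP [0.5144 0.0691] r 0.519 tool delta cm [-2.783e+01 -1.122e+01 -2.000e-02]
drag TCP [0.4177 0.053 ] r 0.421 tool delta cm [-2.811e+01 -1.420e+00 -2.000e-02]
turn about tool z deg 1.6032587491795678 5.0
```

Request:
carry_out([
  [[-4, -1.5, 0], 0.5],
  [[-9, -3.5, 0], 1],
  [[-14, -5.5, 0], 1.6],
  [[-19, -7.6, 0], 1.6],
  [[-24, -9.7, 0], 1.6],
  [[-27, -11, 0], 1.6],
  [[-27.8, -11.3, 0], 1.6],
  [[-27.8, -11.3, 0], 1.6],
  [[-27.8, -11.3, 0], 1.6],
])

```text
t: 6.12
eef_pos: [0.5149, 0.0669, 0.1212]
tool_rot: [0.001, 0.762, -0.647, 0.0]
contact_force: [-0.1, -0.2, -1.4]
gripper_width: 0.265
```

```bash
python3 - <<'E'
from h import *
from scipy.spatial.transform import Rotation as R
o=readout.get_obs(); M=R.from_quat(o['tool_rot'],scalar_first=True).as_matrix(); t=o['eef_pos']; ax=-M[:,1]
print(o['t'],t,'yaw',np.degrees(np.arctan2(ax[1],ax[0])),o['q'].round(2))
g=[.58097,.05279,.16499]; c,s=np.cos(g[2]),np.sin(g[2])
b=(t+ax*.138)[:2]-g[:2]; print('blade in guide',c*b[0]+s*b[1],-s*b[0]+c*b[1])
a=snap('scene','scene3'); b2=snap('side','side3')
A=cv2.resize(a[:,:,::-1][230:400,180:330],None,fx=3.2,fy=3.2,interpolation=cv2.INTER_CUBIC)
S=cv2.resize(b2[:,:,::-1][130:260,120:270],None,fx=2.0,fy=2.0,interpolation=cv2.INTER_CUBIC)
out=np.zeros((600,800,3),np.uint8); out[:A.shape[0],:A.shape[1]]=A; out[:S.shape[0],490:490+S.shape[1]]=S; cv2.imwrite('pics/c4.png',out)
E
```

```text
6.125 [0.51487263 0.06693044 0.12124953] yaw 9.319087425590089 [ 0.01  0.41 -0.32  2.02  0.19  0.74 -1.83]
blade in guide 0.07512210409417364 0.024481321270104554
```

View pics/c4.png

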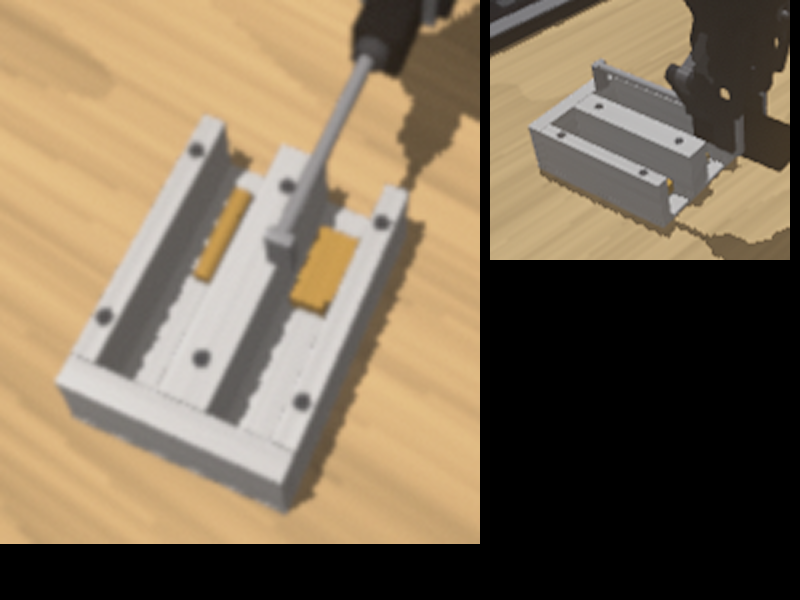

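Request:
carry_out([
  [[-0.25, 0, 2], 0],
  [[-0.25, 0, 4.5], 0],
  [[-0.25, 0, 6], 0],
  [[-0.25, 0, 6.5], 0],
  [[-0.25, 0, 6.5], 0],
])

```text
t: 6.85
eef_pos: [0.5147, 0.0694, 0.0566]
tool_rot: [0.001, 0.762, -0.647, 0.0]
contact_force: [0.6, 0.0, -1.3]
gripper_width: 0.268
```

Request:
carry_out([
  [[0, 0, 0.8], 0],
  [[0, 0, 1.6], 0],
  [[0, 0, 2.2], 0],
  [[0, 0, 2.5], 0],
  [[0, 0, 2.5], 0],
])

```text
t: 7.48
eef_pos: [0.5146, 0.0694, 0.0314]
tool_rot: [0.001, 0.762, -0.647, -0.0]
contact_force: [-0.6, 0.7, -1.3]
gripper_width: 0.265
```

```bash
cat > st.py <<'E'
from h import *
from scipy.spatial.transform import Rotation as R
o=readout.get_obs(); M=R.from_quat(o['tool_rot'],scalar_first=True).as_matrix(); t=o['eef_pos']; ax=-M[:,1]
print(o['t'],t,'yaw',np.degrees(np.arctan2(ax[1],ax[0])),o['contact_force'].round(1))
g=[.58097,.05279,.16499]; c,s=np.cos(g[2]),np.sin(g[2])
b=(t+ax*.138)[:2]-g[:2]; print('blade in guide',c*b[0]+s*b[1],-s*b[0]+c*b[1])
E
python3 - <<'E'
from st import *
a=snap('scene','scene4')
cv2.imwrite('pics/c5.png',cv2.resize(a[:,:,::-1][230:380,190:330],None,fx=4,fy=4,interpolation=cv2.INTER_CUBIC))
E
```

```text
7.475 [0.51458173 0.06938707 0.03135606] yaw 9.306839326065813 [-0.6  0.7 -1.3]
blade in guide 0.0752385970474735 0.02692286059010266
```

View pics/c5.png

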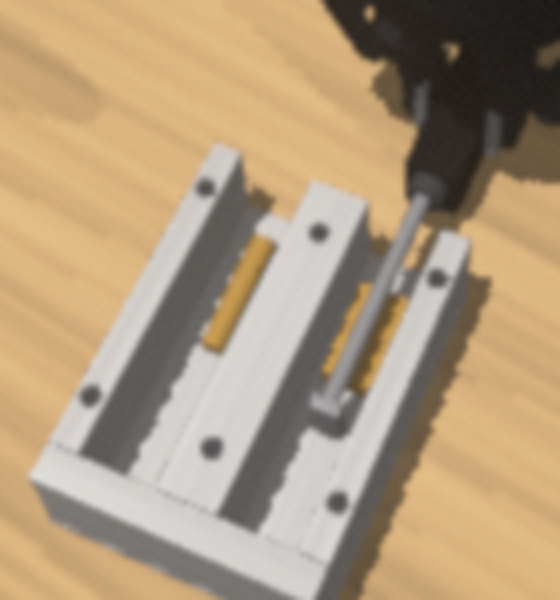

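The blade sits in the +y channel at (330,405) in the crop, behind the key. I'll lower it slightly and drag.

Request:
carry_out([
  [[0, 0, 0.25], 0],
  [[0, 0.5, 0.25], 0],
  [[0, 1.0, 0.25], 0],
  [[0, 1.4, 0.25], 0],
  [[0, 1.8, 0.25], 0],
  [[0, 2.2, 0.25], 0],
  [[0, 2.7, 0.25], 0],
  [[0, 3.2, 0.25], 0],
  [[0, 3.7, 0.25], 0],
  [[0, 3.7, 0.25], 0],
])

```text
t: 8.78
eef_pos: [0.4776, 0.0633, 0.0291]
tool_rot: [0.001, 0.762, -0.647, -0.0]
contact_force: [-0.0, -0.5, -1.2]
gripper_width: 0.269
```

```bash
python3 - <<'E'
from st import *
snap('scene','scene5')
for q in ['key_center','dowel_center']:
  for d in models.spot_in(q,'scene')[:2]:
    w=onz('scene',*d['centre'],.014)[:2]-g[:2]; print(q,d['score'],np.round((c*w[0]+s*w[1],-s*w[0]+c*w[1]),4))
E
```

```text
8.775 [0.47761397 0.0632571  0.02908929] yaw 9.304569172911693 [-0.  -0.5 -1.2]
blade in guide 0.03776597373730333 0.02694234248589706
key_center 0.76 [0.0162 0.0262]
dowel_center 0.79 [ 0.0423 -0.0255]
```

Request:
carry_out([
  [[0, 0.6, 0], 0],
  [[0, 1.2, 0], 0],
  [[0, 1.8, 0], 0],
  [[0, 2.4, 0], 0],
  [[0, 3.0, 0], 0],
  [[0, 3.6, 0], 0],
  [[0, 4.2, 0], 0],
  [[0, 4.7, 0], 0],
  [[0, 5.2, 0], 0],
  [[0, 5.2, 0], 0],
])

```text
t: 10.18
eef_pos: [0.4264, 0.0549, 0.0291]
tool_rot: [0.001, 0.762, -0.647, -0.0]
contact_force: [-0.3, 0.4, -1.7]
gripper_width: 0.267
```

```bash
python3 - <<'E'
from st import *
a=snap('scene','scene6')
for q in ['key_center','dowel_center']:
  for d in models.spot_in(q,'scene')[:2]:
    w=onz('scene',*d['centre'],.010)[:2]-g[:2]; print(q,d['score'],np.round((c*w[0]+s*w[1],-s*w[0]+c*w[1]),4))
cv2.imwrite('pics/c6.png',cv2.resize(a[:,:,::-1][210:360,220:370],None,fx=3.5,fy=3.5,interpolation=cv2.INTER_CUBIC))
E
```

```text
10.175 [0.42637377 0.05487783 0.02914074] yaw 9.30819929117027 [-0.3  0.4 -1.7]
blade in guide -0.01415459341656891 0.02710143110198018
key_center 0.68 [-0.0378  0.0295]
dowel_center 0.62 [ 0.0315 -0.03  ]
```

View pics/c6.png

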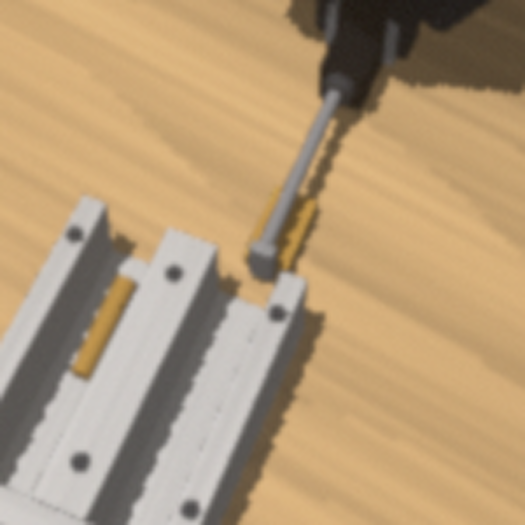

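The key is out in front of the guide, under the shank at (285,230) in the crop, and the dowel is unmoved. I'll ease the blade off the key, lift and carry the pick aside.

Request:
carry_out([
  [[0, -0.4, 0], 0],
  [[0, -0.4, 0], 0],
  [[0, -0.4, -1], 0],
  [[0, -0.4, -4], 0],
  [[0, -0.4, -8], 0],
  [[0, -0.4, -8], 0],
])

```text
t: 11.08
eef_pos: [0.433, 0.0562, 0.112]
tool_rot: [-0.001, 0.762, -0.648, 0.002]
contact_force: [0.2, -0.1, -2.1]
gripper_width: 0.265
```

Request:
carry_out([
  [[5, 0, 0], 0],
  [[10, 0, 0], 0],
  [[15, 0, 0], 0],
  [[20, 1, 0], 0],
  [[25, 1, 0], 0],
  [[27.5, 1, 0], 0],
  [[27.5, 1, 2], 0],
  [[27.5, 1, 5], 0],
  [[27.5, 1, 7], 0],
  [[27.5, 1, 7], 0],
])

```text
t: 12.32
eef_pos: [0.466, -0.2162, 0.0405]
tool_rot: [-0.001, 0.762, -0.647, -0.0]
contact_force: [0.3, 0.1, -0.6]
gripper_width: 0.26
```

```bash
python3 - <<'E'
from st import *
print(o['q'].round(2))
a=snap('scene','scene7')
for q in ['key_center','dowel_center']:
  for d in models.spot_in(q,'scene')[:2]:
    w=onz('scene',*d['centre'],.010)[:2]-g[:2]; print(q,d['score'],np.round((c*w[0]+s*w[1],-s*w[0]+c*w[1]),4))
E
```

```text
12.325 [ 0.46604692 -0.21617352  0.04050558] yaw 9.293344515840909 [ 0.3  0.1 -0.6]
blade in guide -0.019538234826985804 -0.24682083476810668
[ 0.48  0.53 -0.21  2.08  0.2   0.56 -1.27]
key_center 0.66 [-0.0381  0.0258]
```

Request:
carry_out([
  [[0, 0, 0.8], 0],
  [[0, 0, 1.3], 0],
  [[0, 0, 1.6], 0],
  [[0, 0, 1.7], 0],
  [[0, 0, 1.7], 0],
  [[0, 0, 1.7], 0],
])

```text
t: 13.22
eef_pos: [0.4684, -0.217, 0.026]
tool_rot: [-0.002, 0.762, -0.648, 0.002]
contact_force: [0.1, -0.1, -1.6]
gripper_width: 0.266
```

Request:
carry_out([
  [[0, 0, 0.2], 0],
  [[0, 0, 0.3], 0],
  [[0, 0, 0.3], 0],
  [[0, 0, 0.3], 0],
])

```text
t: 13.72
eef_pos: [0.4684, -0.2169, 0.0231]
tool_rot: [-0.002, 0.762, -0.648, 0.003]
contact_force: [-0.1, 0.2, 1.5]
gripper_width: 0.267
```

Contact is felt, because the vertical force rose by about 3 N. I'll open slowly, then retreat.

Request:
carry_out([
  [[0, 0, 0], 0],
  [[0, 0, 0], 0],
  [[0, 0, 0], 0],
  [[0, 0, 0], 0],
  [[0, 0, 0], 0],
], hand=0.7)

```text
t: 14.35
eef_pos: [0.4684, -0.217, 0.0231]
tool_rot: [-0.002, 0.762, -0.648, 0.003]
contact_force: [-0.4, 0.3, 0.1]
gripper_width: 0.702
```

Request:
carry_out([
  [[0, 0, -1], 0],
  [[0, 0, -3], 0],
  [[0, 0, -7], 0],
  [[0, 0, -12], 0],
  [[0, 0, -16], 0],
  [[0, 0, -16], 0],
  [[0, 0, -16], 0],
  [[0, 0, -16], 0],
])

```text
t: 15.35
eef_pos: [0.4666, -0.2165, 0.182]
tool_rot: [-0.001, 0.762, -0.648, 0.001]
contact_force: [0.0, 0.3, -0.6]
gripper_width: 0.698
```

```bash
python3 - <<'E'
from st import *
a=snap('scene','scene8')
for q in ['key_center','dowel_center','pick_grip']:
  for d in models.spot_in(q,'scene')[:2]:
    P=onz('scene',*d['centre'],.010); w=P[:2]-g[:2]; print(q,d['score'],np.round(P,3),np.round((c*w[0]+s*w[1],-s*w[0]+c*w[1]),4))
b=snap('side','side8')
cv2.imwrite('pics/c8.png',np.hstack([cv2.resize(a[:,:,::-1][110:390,100:340],None,fx=1.65,fy=1.65),cv2.resize(b[:,:,::-1][100:380,140:380],None,fx=1.65,fy=1.65)]))
E
```

```text
15.35 [ 0.46662489 -0.21653268  0.18198063] yaw 9.289150113221451 [ 0.   0.3 -0.6]
blade in guide -0.019027982519068853 -0.2472801492480435
dowel_center 0.69 [0.623 0.032 0.01 ] [ 0.0382 -0.0273]
pick_grip 0.75 [ 0.305 -0.1    0.01 ] [-0.2972 -0.1056]
pick_grip 0.64 [ 0.479 -0.221  0.01 ] [-0.1459 -0.2532]
```

View pics/c8.png

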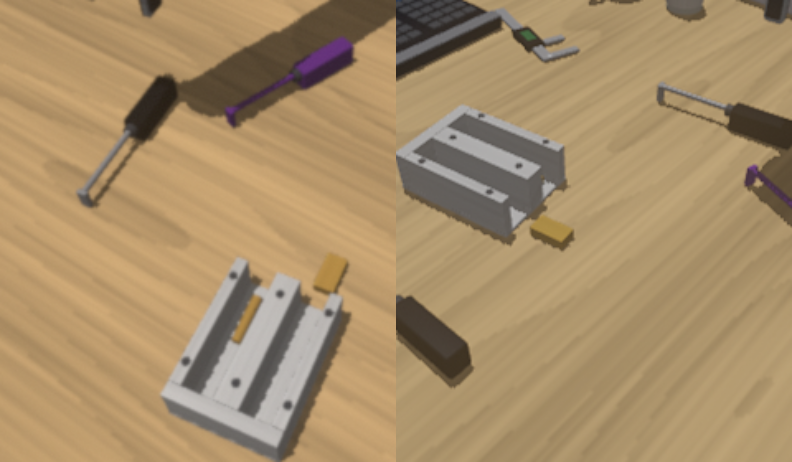

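The key lies flat in front of the guide at (330,274) left and (552,231) right. The dowel is still in its channel, the pick lies flat on the bench, and the gripper is clear.

```bash
python3 - <<'E'
from h import *
print(bot.hand_in())
E
```

```text
the job is handed in; nothing more can be done
None
```

I took the black hooked pick by its handle, hooked its blade behind the key in the +y channel and dragged the key out. I then set the pick down flat on the bench, let go, backed the gripper away and handed in at about 15.5 s.

**Last checks:**
- **Key:** the final pictures show it lying flat on the bench. The last measured centre was about 38 mm in front of the guide's front face and 26 mm left of its middle line. On the final picture the network missed the key, so that position comes from the picture before the pick was set down and is only confirmed by eye.
- **Pick:** it lies flat on the bench and the gripper is well clear.
- **Dowel:** it is still in its channel, with no visible movement. Its measured position along the channel (x) scattered between 31 and 42 mm. The parallax, the height I assumed for the dowel and the network's own error could account for that.
- **Forces:** the highest force reading at the end of any move was about 7 N, when the gripper closed on the handle. The gripper stayed well away from the key throughout.

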